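# Shut the carabiner tray, draw out the nut tool tray

## Task

Someone left the carabiner tray standing out: push it fully home with a fingertip, and draw the tray with the nut tool all the way out to its stop by hooking a fingertip behind its front lip, in whichever order you like. Pinch and lift nothing, leave what lies in the trays in its tray, keep the belay device's tray shut and leave everything else on the bench alone.

Things in the scene. Friction and masses are not known exactly. Their poses are not given: they have to be found in the camera images.
- box_nut: Fixed pine box, 240 x 104 x 62 mm, with a slide-out tray that holds the nut tool. One of three alike, side by side in any order. Origin: centre of its underside; +x to its back, +y left, z up; the tray opens along -x. Side walls 44 mm high; a roof, top 62 mm high, covers only the rear 72 mm.
- slide_nut (a joint): How far the tray that holds the nut tool stands out, m: 0 fully home, 0.11 at its outer stop. Slides with 1 to 2 N and stays where it is left. In the box's frame when shut: front face x -125 mm; finger bay behind the lip x -112 to -57 mm, 80 mm wide, floor z 16 mm; then a 4 mm cross wall, top z 40 mm; then the contents, 160 mm long, 80 mm wide.
- edge_nut (a point): Middle of the rear top edge of that tray's lip (5 mm aluminium strip, 80 mm wide, 60 mm above the bench, on the back of an 8 mm pine front board 104 mm wide, 56 mm high). Moves with the tray, axes as its box. A hooked finger bears on the upright face below it. Front face: 13 mm from it along -x; the empty finger bay reaches 55 mm along +x.
- box_snap: Fixed pine box, 240 x 104 x 62 mm, with a slide-out tray that holds a carabiner, the box whose tray has been left standing out. One of three alike, side by side in any order. Origin: centre of its underside; +x to its back, +y left, z up; the tray opens along -x. Side walls 44 mm high; a roof, top 62 mm high, covers only the rear 72 mm.
- slide_snap (a joint): How far the tray that holds a carabiner stands out, m: 0 fully home, 0.11 at its outer stop. Slides with 1 to 2 N and stays where it is left. In the box's frame when shut: front face x -125 mm; finger bay behind the lip x -112 to -57 mm, 80 mm wide, floor z 16 mm; then a 4 mm cross wall, top z 40 mm; then the contents, 160 mm long, 80 mm wide.
- edge_snap (a point): Middle of the rear top edge of that tray's lip (5 mm aluminium strip, 80 mm wide, 60 mm above the bench, on the back of an 8 mm pine front board 104 mm wide, 56 mm high). Moves with the tray, axes as its box. A hooked finger bears on the upright face below it. Front face: 13 mm from it along -x; the empty finger bay reaches 55 mm along +x.
- box_belay: Fixed pine box, 240 x 104 x 62 mm, with a slide-out tray that holds the belay device. One of three alike, side by side in any order. Origin: centre of its underside; +x to its back, +y left, z up; the tray opens along -x. Side walls 44 mm high; a roof, top 62 mm high, covers only the rear 72 mm.
- slide_belay (a joint): How far the tray that holds the belay device stands out, m: 0 fully home, 0.11 at its outer stop. Slides with 1 to 2 N and stays where it is left. In the box's frame when shut: front face x -125 mm; finger bay behind the lip x -112 to -57 mm, 80 mm wide, floor z 16 mm; then a 4 mm cross wall, top z 40 mm; then the contents, 160 mm long, 80 mm wide.
- edge_belay (a point): Middle of the rear top edge of that tray's lip (5 mm aluminium strip, 80 mm wide, 60 mm above the bench, on the back of an 8 mm pine front board 104 mm wide, 56 mm high). Moves with the tray, axes as its box. A hooked finger bears on the upright face below it. Front face: 13 mm from it along -x; the empty finger bay reaches 55 mm along +x.
- nut_tool: Flat steel nut tool, 125 mm long, 18 mm wide, 5 mm thick, narrowing to a small hook at its +x end, lying loose lengthwise in its tray (the tray to be drawn out). Origin about mid-length on its underside.
- carabiner_tray: Silver carabiner, 100 x 58 x 10 mm, lying loose in the tray that has been left standing out. Origin: centre of its underside.
- belay_device: Blue anodised belay device, 40 x 31 x 22 mm with a wire loop 28 mm long at its +x end, lying loose in the third tray. Origin: centre of the underside of its block.
- carabiner_1: Silver carabiner, 100 x 58 x 10 mm, lying on the bench in front of the boxes; to be left alone. Origin: centre of its underside.
- carabiner_2: Silver carabiner, 100 x 58 x 10 mm, lying on the bench in front of the boxes; to be left alone. Origin: centre of its underside.
- headlamp: Grey plastic headlamp, about 58 x 78 x 60 mm with its toggle switch on top; to be left alone. Origin: centre of its underside.
- tent_peg: Aluminium tent peg, about 160 mm long, 8 mm thick, lying between two of the boxes; to be left alone. Origin on its underside about mid-length.
- wax_tin: Small round aluminium tin, 38 mm across, 20 mm high, standing between two of the boxes; to be left alone. Origin: centre of its underside.
- mug: White mug, 80 mm across, 85 mm high; to be left alone. Origin: centre of its underside.

How it is judged (in metres and radians):
On the way:
1. the nut tool's tray is being drawn out (past 30 mm) by a finger on its lip (contact force between the fingers and slide_nut_c6 above 0.3 N and value of joint slide_nut above 0.03 m).
At the end, for the whole second after the job is handed in: The nut tool's tray stands out at least 100 of its 110 mm, the carabiner's tray is within 6 mm of fully home, the belay device's tray is within 12 mm of home, each of the three lies in its own tray, and the trays are at rest (value of joint slide_nut above 0.1 m and value of joint slide_snap below 0.006 m and value of joint slide_belay below 0.012 m and height (world z) of each of nut_tool, carabiner_tray, belay_device below 0.04 m and x of nut_tool in the frame of edge_nut between 0.055 and 0.225 m and y of nut_tool in the frame of edge_nut between -0.042 and 0.042 m and x of carabiner_tray in the frame of edge_snap between 0.055 and 0.225 m and y of carabiner_tray in the frame of edge_snap between -0.042 and 0.042 m and x of belay_device in the frame of edge_belay between 0.055 and 0.225 m and y of belay_device in the frame of edge_belay between -0.042 and 0.042 m and velocity of joint slide_nut between -0.01 and 0.01 m/s and velocity of joint slide_snap between -0.01 and 0.01 m/s); the robot touches nothing.
It fails at once if a tray's lip or front board is pinched between the fingers ((contact force between the fingers and slide_nut_c5 above 4 N and contact force between the fingers and slide_nut_c6 above 4 N) or (contact force between the fingers and slide_snap_c5 above 4 N and contact force between the fingers and slide_snap_c6 above 4 N)).
It fails at once if the contents of a tray are lifted (height (world z) of any of nut_tool, carabiner_tray, belay_device above 0.04 m).
It fails at once if the belay device's tray is drawn out (value of joint slide_belay above 0.02 m).
It fails at once if something else on the bench is moved by more than 20 mm (distance of any of carabiner_1, carabiner_2, headlamp, tent_peg, wax_tin, mug from where it was at the start of the episode above 0.02 m).
It also fails if it takes over 43 s, if anything falls off the work surface, if the arm or the gripper's body presses on something with over 40 N, if the wrist force passes 120 N, or if a joint passes its speed limit or range.

## Robot

A 7-joint arm with a two-finger parallel gripper is mounted at the origin on the work surface. World frame = base frame: x ahead of the robot, y to its left, z up, the work surface at z = 0. Lengths are in mm, angles in degrees, forces in N, time in s.
With the tool pointing down it reaches from about 400 to 900 mm from the base axis. Payload 5.6 kg.
Tool frame: the origin (TCP) lies midway between the tips of the shut fingers; the grasp point (between the pads) lies env.grip_point_offset behind it (env.grip_point_offset is the distance from the TCP to the grasp point, in mm); z points along the fingers, y is the line along which they close (so a half turn about z gives the same grasp; the last joint's range is limited). The gripper opens to 92 mm and grips with 3 to 60 N. Pads are 20 mm wide; open, the fingers measure 128 mm over their backs; the gripper's body (75 mm by 189 mm) begins 69 mm behind the grasp point.
Start: joints at [65.661, 26.786, -0.665, 91.828, 0.344, 61.387, -3.226], TCP at [242.144, -603.221, 214.592] pointing down, gripper open.
Joint ranges: [-144.91, 144.91], [-17.63, 115.5], [-89.93, 88.59], [15.96, 139.68], [-74.01, 254.01], [8.47, 105.57], [-167.45, 167.45]. Speed limits (degrees/s): [147.25, 147.25, 180, 180, 180, 180, 180].

## Interface

Orientations are given as a 3x3 rotation matrix whose columns are the frame's x, y, z axes.
In Python, from workcell import env, capture, search_frame, pinpoint gives the robot as it stands. The module is installed in compiled form; this text tells all that it offers.
- The arm moves only by the shell command python3 -m inch 'ROWS' [OPENING] [FORCE]. ROWS is JSON, a list that holds one entry, the list of rows, each a list of 6 numbers: the shift along the tool's x, y, z in m, then the turn, a rotation vector about the tool's x, y, z in rad. A call has 1 to 5 rows; each row shifts and turns the commanded pose from where the row before left it, along the tool's axes as they then stand; what a row does not reach is not made up. A row lasts 1/10 s, in which the tool goes at most 50 mm and 8.59 degrees, less where a joint would pass 70% of its speed; a pose out of reach is approached as far as the arm can. A call is refused whole if a number of a shift passes 0.05 or a number of a turn 0.15, either way. A call with a gripper value outside its range is refused whole. OPENING is the opening, from 0 (shut) to 1 (fully open), set as the call begins (- or left out, the last holds). The fingers move at their own pace and stop on an object; FORCE is the grip in N (left out, the last holds). Time passes only in rows, so rows that do not move let the fingers close. It gives the time, the measured TCP pose, the force, the opening and the grip force at its end, in the units of the state.
- env.state(): the state, without advancing time (a new reading comes with each control period).
- capture(name): name is "side" or "top" or "wrist"; returns a dict with "frame" (384x512x3 uint8, red, green, blue), "fov_y" (degrees; the focal length in pixels is half the picture's height over the tangent of half this angle, whatever the lens; pixels are square), "cx", "cy" (the principal point, pixels), "camera_from_world" (4x4, takes a point from world to camera coordinates); the wrist camera has in their place "hand_eye" (4x4, takes a point from camera to tool coordinates, whose origin is the TCP and whose axes are the flange's). Camera axes: x right, y down, z forward; pixel columns grow to the right and rows downward; lengths in mm; the calibration is good to about 2 mm. A picture is of the moment at which its call begins: read the wrist's pose just before it. There is no depth.
- env.job_done(): hands the job in; it is judged then, once.
Trained networks look in the newest picture that a camera, given by its name, has taken for a name from the list of things; names that differ only in an ending like _2 or _b are one class to them, and where a whole thing is asked for, a point or a joint stands for the part that bears it (a point fixed in the world has none). Each returns a list of dicts, best first, with "score" (0 to 1); they miss things now and then, are a little off and sometimes report something else, mostly with a low value. They report only what shows in the picture. A call takes as long as a camera call.
- search_frame(label, camera): "rect" ([left, top, right, bottom] in pixels, round what is visible of it).
- pinpoint(label, camera): "pixel" ([row, column] in pixels: a listed point, or the origin of a listed thing).
The state is a dict: "t": time; "joint_positions": joint angles; "qvel": joint speeds; "joint_torque": joint torques, N m; "eef_pos": TCP position; "eef_rot": TCP orientation; "contact_force": force on the tool from outside, world axes, zero at the start; "ft_torque": the same for the moment, N m; "gripper_width": finger opening in mm; "grip_force": force on a finger pad.
Only numpy, scipy, OpenCV 4.12 (cv2) and the standard library are available. Lean on these libraries where they do the work, as an engineer would, in place of code of your own. Each camera call takes 0.05 s, during which the arm holds its last target. There are 200 camera calls.

## Working session

There is one attempt and no reset: what is moved stays moved. The work goes in short steps, Python scripts to look and compute and a shell command to move; the robot and the scene stay as the last step left them, time stands still between calls to the robot, and variables do not carry over. Pictures are saved under pics/ and viewed, at most 10 in all, crops included, and the job is handed in when it is done.

```bash
mkdir -p pics; cat > h.py <<'E'
import numpy as np, cv2
from workcell import env, capture, search_frame, pinpoint
def ray(c,px):
    f=192/np.tan(np.radians(c["fov_y"])/2)
    d=np.array([(px[1]-c["cx"])/f,(px[0]-c["cy"])/f,1.])
    M=np.linalg.inv(c["camera_from_world"])
    return M[:3,3],M[:3,:3]@d
def onz(c,px,z):
    o,d=ray(c,px); return (o+d*(z-o[2])/d[2]).round(1)
E
python3 - <<'E'
from h import *
ims=[]
for cam in ("top","side"):
    c=capture(cam); cv2.imwrite(f"pics/{cam}0.png",c["frame"][:,:,::-1])
    for l,z in (("edge_nut",60),("edge_snap",60),("edge_belay",60),("box_nut",0),("box_snap",0),("box_belay",0),("nut_tool",18),("carabiner_tray",18),("belay_device",18),("headlamp",0),("mug",0),("tent_peg",0),("wax_tin",0)):
        print(cam,l,[(np.round(r["pixel"]).tolist(),round(r["score"],2),onz(c,r["pixel"],z).tolist()) for r in pinpoint(l,cam)[:3]])
s=env.state();print(s["t"],s["eef_pos"],s["eef_rot"],s["gripper_width"],env.grip_point_offset)
E
```

```text
top edge_nut [([192.0, 248.0], 0.78, [572.2, 21.6, 60.0]), ([188.0, 190.0], 0.49, [585.3, 196.1, 60.0])]
top edge_snap [([192.0, 191.0], 0.89, [573.3, 193.4, 60.0])]
top edge_belay [([172.0, 314.0], 0.97, [636.5, -175.4, 60.0]), ([227.0, 387.0], 0.45, [471.1, -393.6, 60.0])]
top box_nut [([157.0, 258.0], 0.74, [689.8, -6.3, 0.0]), ([136.0, 196.0], 0.33, [755.1, 192.9, 0.0])]
top box_snap [([138.0, 194.0], 0.64, [748.6, 199.2, 0.0])]
top box_belay [([139.0, 313.0], 0.86, [749.7, -180.9, 0.0]), ([214.0, 130.0], 0.24, [506.4, 391.8, 0.0])]
top nut_tool [([149.0, 259.0], 0.65, [713.2, -8.8, 18.0])]
top carabiner_tray [([149.0, 195.0], 0.75, [711.5, 192.2, 18.0])]
top belay_device [([140.0, 319.0], 0.66, [743.2, -197.0, 18.0]), ([215.0, 131.0], 0.64, [503.3, 383.2, 18.0])]
top headlamp [([215.0, 131.0], 0.75, [503.9, 389.9, 0.0])]
top mug [([230.0, 386.0], 0.75, [463.2, -409.4, 0.0])]
top tent_peg [([160.0, 225.0], 0.56, [681.2, 97.6, 0.0]), ([156.0, 252.0], 0.36, [694.1, 10.9, 0.0])]
top wax_tin [([192.0, 283.0], 0.63, [580.1, -85.5, 0.0])]
side edge_nut [([181.0, 262.0], 0.74, [578.0, 1
[... 466 characters left out ...]
0])]
side carabiner_tray [([201.0, 314.0], 0.6, [712.1, -13.8, 18.0]), ([148.0, 306.0], 0.56, [713.5, 185.5, 18.0])]
side belay_device []
side headlamp [([116.0, 232.0], 0.88, [491.8, 356.6, 0.0])]
side mug [([373.0, 210.0], 0.62, [465.0, -419.9, 0.0])]
side tent_peg [([283.0, 181.0], 0.67, [388.1, -233.2, 0.0]), ([174.0, 300.0], 0.5, [690.9, 97.7, -0.0]), ([179.0, 262.0], 0.2, [581.2, 79.4, 0.0])]
side wax_tin [([229.0, 267.0], 0.65, [587.7, -89.8, -0.0])]
1.4 [ 242.14496311 -603.22906573  214.59940497] [[ 9.28027417e-01  3.72511894e-01 -3.37132836e-05]
 [ 3.72511892e-01 -9.28027417e-01 -5.72657013e-05]
 [-5.26190063e-05  4.05855419e-05 -9.99999998e-01]] 91.95876726267328 18.700000000000003
```

```bash
python3 -c "
import cv2
a=cv2.imread('pics/top0.png')[90:270,90:430];b=cv2.imread('pics/side0.png')[80:384,100:450]
cv2.imwrite('pics/a.png',cv2.resize(a,None,fx=2.3,fy=2.3,interpolation=2));cv2.imwrite('pics/b.png',cv2.resize(b,None,fx=1.9,fy=1.9,interpolation=2))"
```

```text
(no output)
```

View pics/a.png

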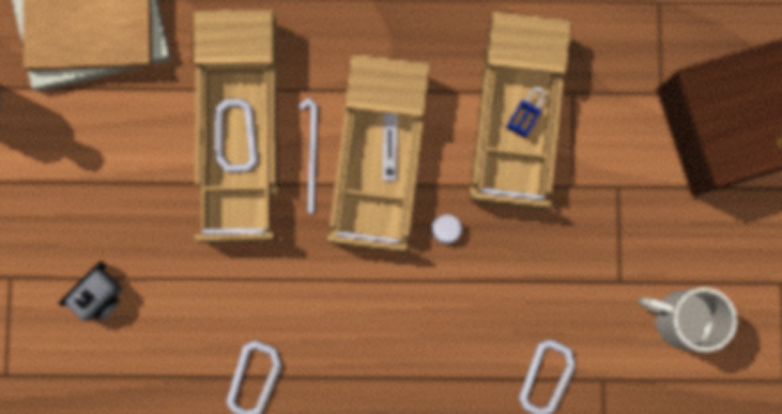

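View pics/b.png

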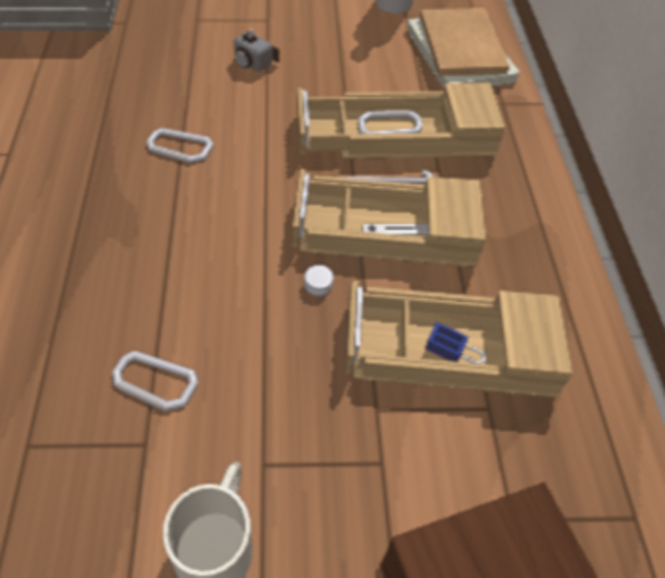

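The left tray holds the carabiner and stands out: lip at crop a (235,232), x≈579, y≈195. The middle tray holds the nut tool: lip at (370,238), about (575, 20), yaw about -7°. The right tray holds the belay device and is shut. The pinpoints agree with this. I'll shut the fingers and square the tool up.

```bash
cat >> h.py <<'E'
def to(x,y,z):
    s=env.state();print("t",round(s["t"],2),"pos",s["eef_pos"].round(1),"yaw",np.degrees(np.arctan2(s["eef_rot"][1,0],s["eef_rot"][0,0])).round(2),"F",s["contact_force"].round(1))
    print("tool shift mm",(s["eef_rot"].T@(np.array([x,y,z])-s["eef_pos"])).round(1))
def wcap(name=None):
    s=env.state(); c=capture("wrist"); T=np.eye(4);T[:3,:3]=s["eef_rot"];T[:3,3]=s["eef_pos"]
    c["camera_from_world"]=np.linalg.inv(T@c["hand_eye"])
    if name: cv2.imwrite(name,c["frame"][:,:,::-1])
    return c
E
python3 -m inch '[[[0,0,0,0,0,0.12],[0,0,0,0,0,0.12],[0,0,0,0,0,0.12],[0,0,0,0,0,0.12]]]' 0 10
python3 - <<'E'
from h import *
to(520,60,230)
c=capture("wrist");print(c["hand_eye"].round(2),c["fov_y"])
E
```

```text
t: 1.8
eef_pos: [242.1, -603.2, 214.6]
eef_rot: [[0.995, -0.103, 0.0], [-0.103, -0.995, -0.0], [0.0, 0.0, -1.0]]
contact_force: [0.1, 0.2, -0.3]
gripper_width: 61.8
grip_force: 0.0
t 1.8 pos [ 242.1 -603.2  214.6] yaw -5.92 F [ 0.1  0.2 -0.3]
tool shift mm [ 208.  -688.3  -15.4]
[[   0.     -0.97   -0.25   69.14]
 [   1.      0.      0.      0.71]
 [  -0.     -0.25    0.97 -170.38]
 [   0.      0.      0.      1.  ]] 59.74135394420841
```

```bash
A='x'
python3 -m inch '[[[0.016,-0.042,-0.002,0,0,0],[0.016,-0.042,-0.002,0,0,0],[0.016,-0.042,-0.002,0,0,0],[0.016,-0.042,-0.002,0,0,0],[0.016,-0.042,-0.002,0,0,0]]]' >/dev/null
python3 -m inch '[[[0.016,-0.042,-0.002,0,0,0],[0.016,-0.042,-0.002,0,0,0],[0.016,-0.042,-0.002,0,0,0],[0.016,-0.042,-0.002,0,0,0],[0.016,-0.042,-0.002,0,0,0]]]'
python3 -m inch '[[[0.016,-0.042,-0.002,0,0,0],[0.016,-0.042,-0.002,0,0,0],[0.016,-0.042,-0.002,0,0,0],[0.016,-0.042,-0.002,0,0,0],[0.016,-0.042,-0.002,0,0,0]]]'
python3 -m inch '[[[0.016,-0.042,-0.002,0,0,0],[0.01,-0.03,-0.002,0,0,0],[0.005,-0.02,0,0,0,0],[0,0,0,0,0,0],[0,0,0,0,0,0]]]'
python3 - <<'E'
from h import *
to(600,100,240)
c=wcap("pics/w1.png")
for l,z in (("edge_nut",60),("edge_snap",60),("box_nut",0),("box_snap",0),("nut_tool",18),("carabiner_tray",18)):
    print(l,[(np.round(r["pixel"]).tolist(),round(r["score"],2),onz(c,r["pixel"],z).tolist()) for r in pinpoint(l,"wrist")[:2]])
E
```

```text
t: 2.85
eef_pos: [443.2, -199.3, 235.1]
eef_rot: [[0.995, -0.096, 0.001], [-0.096, -0.995, -0.001], [0.001, 0.001, -1.0]]
contact_force: [0.8, -1.7, -0.7]
gripper_width: 0.6
grip_force: 0.0
t: 3.35
eef_pos: [543.5, 1.8, 245.0]
eef_rot: [[0.995, -0.096, 0.001], [-0.096, -0.995, -0.0], [0.001, 0.0, -1.0]]
contact_force: [1.1, 0.2, -0.0]
gripper_width: 0.3
grip_force: 0.0
t: 3.85
eef_pos: [582.4, 88.1, 248.3]
eef_rot: [[0.995, -0.097, -0.001], [-0.097, -0.995, -0.001], [-0.001, 0.001, -1.0]]
contact_force: [-0.5, -0.0, -0.1]
gripper_width: -0.3
grip_force: 0.0
t 3.85 pos [582.4  88.1 248.3] yaw -5.55 F [-0.5 -0.  -0.1]
tool shift mm [ 16.4 -13.5   8.3]
edge_nut [([168.0, 306.0], 0.97, [574.5, 16.2, 60.0])]
edge_snap [([180.0, 148.0], 0.56, [577.1, 189.8, 60.0])]
box_nut [([38.0, 318.0], 0.63, [713.2, -16.0, 0.0]), ([62.0, 302.0], 0.61, [688.7, 3.2, 0.0])]
box_snap [([22.0, 132.0], 0.97, [751.1, 194.8, 0.0])]
nut_tool [([39.0, 318.0], 0.63, [709.5, -12.5, 18.0])]
carabiner_tray [([60.0, 137.0], 0.81, [707.8, 191.2, 18.0])]
```

View pics/w1.png

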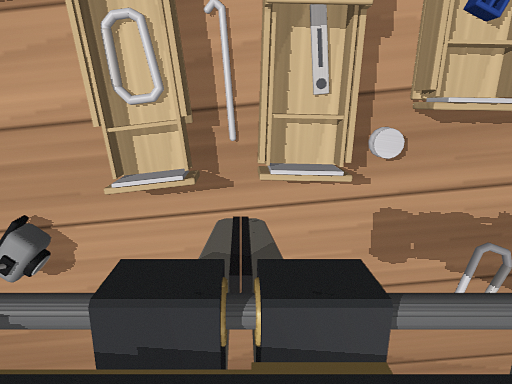

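The wrist view shows the snap tray's lip from (112,183) to (187,174), and the nut tray's lip from (270,168) to (344,171), with an empty finger bay behind it (rows 120-162). The shut fingers are at (240,220). Next I'll work out the yaws from the lip ends and wall edges.

```bash
python3 - <<'E'
from h import *
c=wcap()
g=cv2.resize(c["frame"][:,:,::-1][100:200,100:360],None,fx=3,fy=3,interpolation=2);cv2.imwrite("pics/w2.png",g)
for n,a,b,z in (("nut lip",(170,270),(172,344),60),("snap lip",(183,112),(174,187),60),("snap L wall",(123,97),(0,69),44),("nut L wall",(163,261),(3,266),44),("nut R wall",(163,353),(10,371),44)):
    p,q=onz(c,a,z),onz(c,b,z);d=q-p;print(n,p,q,np.degrees(np.arctan2(d[1],d[0])).round(1))
E
```

```text
nut lip [576.1  54.6  60. ] [565.8 -25.9  60. ] -97.3
snap lip [578.8 229.5  60. ] [580.7 145.6  60. ] -88.7
snap L wall [644.4 239.4  44. ] [767.8 242.5  44. ] 1.4
nut L wall [581.8  63.1  44. ] [745.3  44.2  44. ] -6.6
nut R wall [571.5 -41.1  44. ] [728.3 -61.8  44. ] -7.5
```

View pics/w2.png

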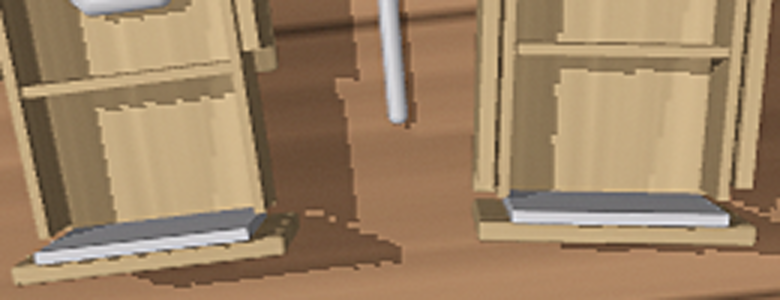

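```bash
python3 -m inch '[[[0,0,0,0,0,0.022],[0.011,0.036,0.03,0,0,0],[0.011,0.037,0.03,0,0,0],[0,0,0.045,0,0,0],[0,0,0.045,0,0,0]]]' >/dev/null
python3 -m inch '[[[0,0,0.02,0,0,0],[0,0,0,0,0,0]]]'
python3 - <<'E'
from h import *
to(596,13,28)
E
```

```text
t: 4.95
eef_pos: [593.1, 13.2, 75.1]
eef_rot: [[0.993, -0.121, -0.007], [-0.121, -0.993, -0.0], [-0.007, 0.001, -1.0]]
contact_force: [-0.3, -0.2, -0.2]
gripper_width: 0.6
grip_force: 0.0
t 4.95 pos [593.1  13.2  75.1] yaw -6.94 F [-0.3 -0.2 -0.2]
tool shift mm [ 3.2 -0.2 47.1]
```

```bash
python3 -m inch '[[[0.002,0,0.025,0,0,0],[0,0,0.021,0,0,0],[0,0,0,0,0,0]]]'
python3 -m inch '[[[-0.008,0,0,0,0,0],[-0.008,0,0,0,0,0],[-0.008,0,0,0,0,0],[-0.008,0,0,0,0,0]]]'
```

```text
t: 5.25
eef_pos: [596.9, 13.3, 31.7]
eef_rot: [[0.993, -0.12, -0.003], [-0.12, -0.993, -0.0], [-0.003, 0.001, -1.0]]
contact_force: [1.2, -0.3, 0.4]
gripper_width: 0.6
grip_force: 0.0
t: 5.65
eef_pos: [566.7, 17.4, 34.1]
eef_rot: [[0.993, -0.12, 0.003], [-0.12, -0.993, 0.0], [0.003, -0.001, -1.0]]
contact_force: [2.3, -0.0, 2.1]
gripper_width: 0.7
grip_force: 0.9
```

```bash
python3 -m inch '[[[-0.01,0,0,0,0,0],[-0.01,0,0,0,0,0],[-0.01,0,0,0,0,0],[-0.01,0,0,0,0,0],[-0.01,0,0,0,0,0]]]'
python3 -m inch '[[[-0.01,0,0,0,0,0],[-0.01,0,0,0,0,0],[-0.006,0,0,0,0,0],[0,0,0,0,0,0]]]'
```

```text
t: 6.15
eef_pos: [515.5, 23.3, 32.6]
eef_rot: [[0.993, -0.12, -0.0], [-0.12, -0.993, -0.0], [0.0, 0.0, -1.0]]
contact_force: [2.2, 0.3, 1.6]
gripper_width: 0.5
grip_force: 1.0
t: 6.55
eef_pos: [488.6, 26.4, 32.2]
eef_rot: [[0.993, -0.12, -0.003], [-0.12, -0.993, -0.0], [-0.003, 0.001, -1.0]]
contact_force: [-0.1, 0.2, -1.2]
gripper_width: 0.7
grip_force: 0.0
```

```bash
python3 -m inch '[[[-0.005,0,0,0,0,0],[-0.004,0,0,0,0,0],[-0.004,0,0,0,0,0]]]'
python3 -m inch '[[[-0.004,0,0,0,0,0],[-0.003,0,0,0,0,0]]]'
```

```text
t: 6.85
eef_pos: [478.3, 27.7, 32.5]
eef_rot: [[0.993, -0.12, 0.002], [-0.12, -0.993, 0.0], [0.002, -0.0, -1.0]]
contact_force: [10.9, -2.6, -7.8]
gripper_width: 0.7
grip_force: 5.1
t: 7.05
eef_pos: [478.4, 28.0, 33.6]
eef_rot: [[0.993, -0.121, 0.016], [-0.121, -0.993, 0.001], [0.015, -0.003, -1.0]]
contact_force: [23.0, -5.4, -17.6]
gripper_width: 0.4
grip_force: 11.2
```

```bash
python3 -m inch '[[[0.01,0,0,0,0,0],[0.01,0,0,0,0,0],[0,0,0,0,0,0],[0,0,-0.03,0,0,0],[0,0,-0.04,0,0,0]]]'
python3 -m inch '[[[0,0,-0.04,0,0,0],[0,0,0,0,0,-0.142],[0.01,-0.04,0,0,0,0],[0.011,-0.04,0,0,0,0],[0.011,-0.04,0,0,0,0]]]'
python3 -m inch '[[[0.011,-0.04,0,0,0,0],[0,0,0.02,0,0,0],[0,0,0,0,0,0]]]'
python3 - <<'E'
from h import *
to(530,188,30)
c=capture("top");cv2.imwrite("pics/t2.png",cv2.resize(c["frame"][:,:,::-1][90:270,90:430],None,fx=2.3,fy=2.3,interpolation=2))
for l in ("edge_nut","edge_snap","edge_belay"): print(l,[(r["score"].__round__(2),onz(c,r["pixel"],60).tolist()) for r in pinpoint(l,"top")[:2]])
E
```

```text
t: 7.55
eef_pos: [487.8, 26.5, 101.3]
eef_rot: [[0.993, -0.119, -0.007], [-0.119, -0.993, -0.0], [-0.007, 0.001, -1.0]]
contact_force: [1.0, 0.3, 0.2]
gripper_width: 0.8
grip_force: 0.0
t: 8.05
eef_pos: [519.3, 147.9, 142.5]
eef_rot: [[1.0, 0.021, -0.001], [0.021, -1.0, -0.001], [-0.001, 0.001, -1.0]]
contact_force: [1.4, -0.8, -0.6]
gripper_width: 0.6
grip_force: 0.0
t: 8.35
eef_pos: [527.3, 187.8, 120.0]
eef_rot: [[1.0, 0.025, -0.006], [0.025, -1.0, -0.002], [-0.006, 0.002, -1.0]]
contact_force: [-1.2, -1.0, -1.0]
gripper_width: 0.6
grip_force: 0.0
t 8.35 pos [527.3 187.8 120. ] yaw 1.41 F [-1.2 -1.  -1. ]
tool shift mm [ 3.3 -0.3 90. ]
edge_nut [(0.69, [465.1, 37.0, 60.0])]
edge_snap [(0.75, [582.4, 187.3, 60.0])]
edge_belay []
```

View pics/t2.png

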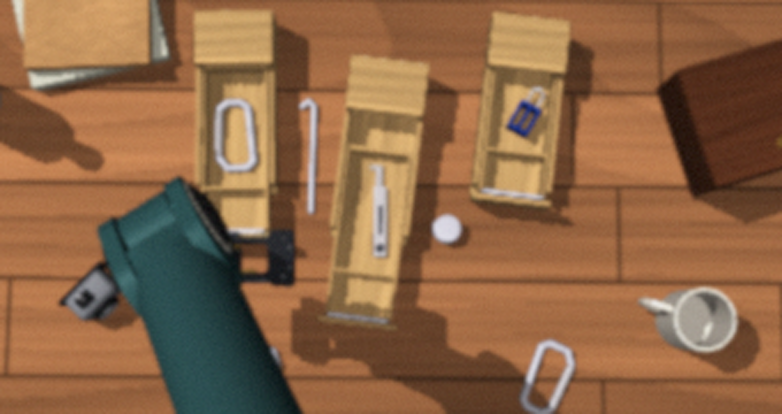

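The nut tray is drawn out to about 108 mm (lip at (358,317)) and the tool is still in it. The fingers are in front of the carabiner tray, so I'll go down and push.

```bash
python3 -m inch '[[[0,0,0.045,0,0,0],[0,0,0.042,0,0,0],[0,0,0,0,0,0]]]'
python3 -m inch '[[[0.01,0,0,0,0,0],[0.01,0,0,0,0,0],[0.01,0,0,0,0,0],[0.01,0,0,0,0,0]]]'
python3 -m inch '[[[0.01,0,0,0,0,0],[0.01,0,0,0,0,0],[0.01,0,0,0,0,0]]]'
```

```text
t: 8.85
eef_pos: [526.5, 184.4, 31.6]
eef_rot: [[1.0, 0.02, -0.009], [0.02, -1.0, -0.004], [-0.009, 0.004, -1.0]]
contact_force: [-0.6, -0.4, 0.6]
gripper_width: 0.3
grip_force: 0.0
t: 9.25
eef_pos: [571.8, 188.4, 37.4]
eef_rot: [[1.0, 0.021, 0.002], [0.021, -1.0, 0.001], [0.002, -0.001, -1.0]]
contact_force: [-1.8, 0.1, 1.4]
gripper_width: 0.5
grip_force: 1.0
t: 9.55
eef_pos: [600.8, 188.7, 35.7]
eef_rot: [[1.0, 0.022, -0.0], [0.022, -1.0, -0.0], [-0.0, 0.0, -1.0]]
contact_force: [-0.8, 0.5, 1.3]
gripper_width: 0.8
grip_force: 1.0
```

```bash
python3 -m inch '[[[0.006,0,0,0,0,0],[0.005,0,0,0,0,0],[0.004,0,0,0,0,0]]]'
python3 -m inch '[[[0.004,0,0,0,0,0],[0.003,0,0,0,0,0]]]'
```

```text
t: 9.85
eef_pos: [615.3, 189.0, 35.4]
eef_rot: [[1.0, 0.022, -0.0], [0.022, -1.0, -0.0], [-0.0, 0.0, -1.0]]
contact_force: [-2.4, -0.1, 0.6]
gripper_width: 0.4
grip_force: 0.7
t: 10.05
eef_pos: [617.1, 189.0, 35.2]
eef_rot: [[1.0, 0.022, -0.011], [0.022, -1.0, -0.003], [-0.011, 0.003, -1.0]]
contact_force: [-18.3, -2.4, 15.5]
gripper_width: 0.3
grip_force: 9.6
```

It stopped at about 617 with 18 N, so it is home. I'll back off, lift and check.

```bash
python3 -m inch '[[[-0.015,0,0,0,0,0],[-0.02,0,0,0,0,0],[-0.01,0,0,0,0,0],[0,0,-0.03,0,0,0],[0,0,-0.04,0,0,0]]]' >/dev/null
python3 -m inch '[[[-0.01,0,-0.045,0,0,0],[-0.01,0.02,-0.045,0,0,0],[-0.01,0.02,-0.045,0,0,0],[0,0,0,0,0,0],[0,0,0,0,0,0]]]'
python3 - <<'E'
from h import *
c=wcap("pics/w3.png")
for l in ("edge_nut","edge_snap","edge_belay"): print(l,[(round(r["score"],2),onz(c,r["pixel"],60).tolist()) for r in pinpoint(l,"wrist")[:2]])
E
```

```text
t: 11.05
eef_pos: [549.0, 147.3, 241.6]
eef_rot: [[1.0, 0.02, 0.004], [0.02, -1.0, 0.0], [0.004, -0.0, -1.0]]
contact_force: [0.3, 0.7, -0.4]
gripper_width: 0.4
grip_force: 0.0
edge_nut [(0.77, [465.3, 29.9, 60.0])]
edge_snap [(0.66, [639.6, 191.0, 60.0])]
edge_belay []
```

View pics/w3.png

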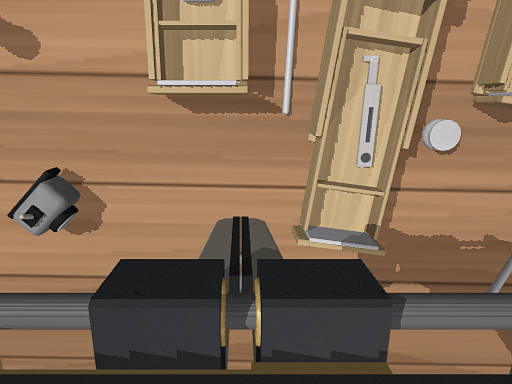

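The snap tray's front board sits flush with its box walls at (198,88). The nut tray is at its stop, with its lip at (340,237) and the tool at (368,120) inside. The robot is clear of everything.

```bash
python3 -c "
from workcell import env
print(env.job_done())"
```

```text
the job is handed in; nothing more can be done
None
```

The job is handed in: the carabiner tray is pushed fully home, the nut tool's tray is drawn out to its stop, the belay device's tray is untouched, and the arm stands clear; the hand-in gave no verdict.

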